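# Index the decorating wheel to the next slot

## Robot

A 7-joint arm with a two-finger parallel gripper is mounted at the origin on a cart in front of the work surface, level with it; the furniture and walls round the work are solid. World frame = base frame: x ahead of the robot, y to its left, z up, the work surface at z = 0. Lengths are in mm, angles in rad, forces in N, time in s.
With the tool pointing down it reaches from about 375 to 925 mm from the base axis. Payload 3.1 kg.
Tool frame: the origin (TCP) lies on the centre line of the jaws, within the pads' length; the fingertips stand 22 mm ahead of it and the grasp point (between the pads) lies 3 mm ahead of it; x points along the fingers, z is the direction in which the jaws open and shut, and the axes are right-handed (so a half turn about x gives the same grasp; the last joint's range is limited). The gripper opens to 85 mm and grips with 20 to 120 N. Pads are 22 mm wide; open, the fingers measure 114 mm over their backs; the gripper's body (76 mm by 85 mm) begins 54 mm behind the grasp point. The pads swing forward as they close: fully open they stand 13 mm farther back than shut.
Start: joints at [-1.353, 0.383, 0.044, 1.598, -0.018, 1.161, -0.05], TCP at [201.853, 617.866, 253.269] pointing down, gripper open.
Joint ranges: [-2.61, 2.61], [-0.41, 2.15], [-1.48, 1.57], [0, 2.5], [-1.57, 4.71], [0.05, 1.97], [-2.85, 2.85]. Speed limits (rad/s): [2.79, 2.79, 3.14, 3.14, 3.14, 3.14, 3.14].

## Interface

Orientations are given as a unit quaternion [w, x, y, z].
In Python, from rig import observe, grab_frame, camera_info, hand_in gives the robot as it stands. The module is installed in compiled form; this text tells all that it offers.
- The arm moves only by the shell command python3 -m inch 'ROWS' [FORCE]. ROWS is JSON, a list of rows, each an object with "travel": the shift along the tool's x, y, z in mm, a list of three; "turn": the turn about the tool's x in degrees; "grip": the finger opening in mm, from 0 to 85.4. In form: [{"travel": [tx, ty, tz], "turn": turn, "grip": grip}, ...]. A call has 1 to 20 rows; each row is the pose to reach, as a shift and turn from the pose commanded when the call began, along the tool's axes at that moment; what a row does not reach only later rows make up. A row lasts 1/10 s, in which the tool goes at most 50 mm and 8.59 degrees, less where a joint would pass 70% of its speed; a pose out of reach is approached as far as the arm can. A call with a gripper value outside its range is refused whole. The fingers move at their own pace and stop on an object; FORCE is the grip in N (left out, the last holds). Time passes only in rows, so rows that repeat a pose let the fingers close. It gives the time, the measured TCP pose, the force and the opening at its end, in the units of the state.
- observe(): the state, without advancing time (a new reading comes with each control period).
- grab_frame(name): name is "side" or "top" or "wrist"; returns the picture (480x640x3 uint8, red, green, blue); there is no depth.
- camera_info(name): a dict with "fx", "fy", "cx", "cy" (pixels), "origin" and "orientation" of the camera in the world. Camera axes: x right, y up, looking along -z (the intrinsics and any distortion apply to the point x, -y, -z); pixel columns grow to the right and rows downward; lengths in mm; the calibration is good to about 2 mm. A picture is of the moment at which its call begins: read the wrist's pose just before it. camera_info takes no time and is no camera call; for the wrist camera it gives the pose at the moment of the call.
- hand_in(): hands the job in, once; it reports no verdict.
The state is a dict: "time": time; "joint_pos": joint angles; "dq": joint speeds; "effort": joint torques, N m; "ee_pos": TCP position; "ee_rot": TCP orientation; "wrist_force": force on the tool from outside, world axes, zero at the start; "ft_torque": the same for the moment, N m; "opening": opening from 0.0 (shut) to 1.0 (fully open).
Only numpy, scipy, OpenCV 4.12 (cv2) and the standard library are available. Lean on these libraries where they do the work, as an engineer would, in place of code of your own. Each camera call takes 0.05 s, during which the arm holds its last target. There are 200 camera calls.

## Task

The cup on the dividing wheel is to be decorated at its next mark: with the fingertips, press the red indexing plunger in, turn the wheel anticlockwise (seen from above) to the very next slot, the one between the two yellow dots, and let the plunger spring fully up into it. Do not force or overshoot the wheel; the cup rides along standing at the centre of the wheel, and neither it nor the jars and tape roll nearby should be disturbed or picked up.

Things in the scene. Friction and masses are not known exactly. Their poses are not given: they have to be found in the camera images.
- wheel_centre (a point): Centre of the round pale wooden wheel head (206 mm in diameter, top 46 mm above the bench), on its vertical turning axis, at the height of its top. It turns freely once unlocked (about 2 N at the post) and stays where it is left. It sits in a round grey metal base 264 mm in diameter, fixed to the bench.
- plunger_top (a point): Centre of the flat top of the round red plunger button (34 mm in diameter), 85 mm from the wheel's axis, carried round by the wheel. Top 70 mm above the bench when up, 56 mm when fully in (pressed straight down). Its brass tooth, 8 mm wide, points outwards into a slot of the ring and locks the wheel; pressed in by more than 10.5 mm it is clear below the ring.
- post_top (a point): Top centre of the upright push post (steel, black cap) standing on the wheel just ahead (anticlockwise) of the plunger: 90 mm above the bench, 85 mm from the axis, centre 30 mm from the plunger's, 12 mm in diameter, its cap (upper 10 mm) 16 mm. A finger standing on or just above the plunger can push the wheel round against the clockwise side of this post.
- next_slot (a point): The target slot, between two yellow dots: its centre at the top of the fixed aluminium index ring (40 mm above the bench, radii 105 to 124 mm), 114 mm from the axis. The ring has 8 radial slots 45 degrees apart, each 14 mm wide (3 mm play either side of the tooth). This one is 45 degrees anticlockwise of the slot that the plunger starts in.
- wheel (a joint): Angle of the wheel in rad, 0 in the starting slot, growing anticlockwise seen from above; 0.785 in the next slot (0.027 of play either way).
- plunger (a joint): How far the plunger is pressed in, in m: 0 fully up, 0.014 fully in. A spring lifts it with 2.5 N when up, 6 N when fully in. Let go between slots, it stays about 0.010 in with its tooth sliding under the ring, and snaps up to 0 by itself in the next slot it meets, which stops the wheel.
- cup_centre (a point): Centre (26 mm above its foot) of the small beige cup, 69 mm in diameter and 52 mm tall, standing loose at the centre of the wheel; its rim is 98 mm above the bench. Leave it alone.
- black_band_jar_centre (a point): Centre of a bystander: white-lidded glaze jar with a black band, 51 mm in diameter, 73 mm tall, on the bench.
- green_lid_jar_centre (a point): Centre of a bystander: pale glaze jar with a green lid, 51 mm in diameter, 59 mm tall, on the bench.
- tape_roll_centre (a point): Centre of a bystander: roll of masking tape lying flat, 98 mm in diameter, 25 mm tall, on the bench.
Mind the look-alikes: they are no part of the job. Leave any blue or purple look-alike of the part that bears cup_centre alone.

How it is judged (in metres and radians):
On the way, in this order (a step that is already met when the one before it is completed fails the run):
1. the plunger is pressed in while the wheel is still at its first slot (value of joint plunger above 0.0095 m and value of joint wheel between -0.2 and 0.2 rad), for 0.05 s.
2. the wheel is on its way round to the next slot with the plunger in (value of joint plunger above 0.008 m and value of joint wheel between 0.25 and 0.7 rad), for 0.1 s.
At the end, for the whole second after the job is handed in: The wheel stands at rest one slot (0.785 rad, within 0.05) anticlockwise of its start, the plunger is fully up (within 2 mm) in that slot, the cup stands upright at the wheel's centre (within about 25 mm), and the jars and the tape roll are within 20 mm of where they were (value of joint wheel between 0.735 and 0.835 rad and value of joint plunger below 0.002 m and velocity of joint wheel between -0.05 and 0.05 rad/s and distance between cup_centre and wheel_centre below 0.036 m and angle between cup_centre's own z axis and vertical below 0.1 rad and distance of each of black_band_jar_centre, green_lid_jar_centre, tape_roll_centre from where it was at the start of the episode below 0.02 m); the robot touches nothing.
It fails at once if the wheel is turned past the next slot (value of joint wheel above 1 rad).
It fails at once if the wheel is turned the wrong way (clockwise) (value of joint wheel below -0.2 rad).
It fails at once if the wheel is forced round with the plunger not pressed in (value of joint plunger below 0.006 m and value of joint wheel between 0.12 and 0.65 rad).
It fails at once if the cup is lifted, knocked over or pushed off the wheel's centre (height (world z) of cup_centre above 0.087 m or angle between cup_centre's own z axis and vertical above 0.3 rad or horizontal distance between cup_centre and wheel_centre above 0.03 m).
It fails at once if a jar or the tape roll is lifted or knocked about (distance of any of black_band_jar_centre, green_lid_jar_centre, tape_roll_centre from where it was at the start of the episode above 0.03 m).
It also fails if it takes over 40 s, if anything falls off the work surface, if the arm or the gripper's body presses on something with over 40 N, if the wrist force passes 120 N, or if a joint passes its speed limit or range.

## Working session

There is one attempt and no reset: what is moved stays moved. The work goes in short steps, Python scripts to look and compute and a shell command to move; the robot and the scene stay as the last step left them, time stands still between calls to the robot, and variables do not carry over. Pictures are saved under pics/ and viewed, about 8 in all and at most 12, crops included, and the job is handed in when it is done.

```bash
mkdir -p pics; python3 - <<'E'
from rig import *
import cv2
for n in("top","side"):
    c=camera_info(n);print(n,c)
    cv2.imwrite(f"pics/{n}0.png",grab_frame(n)[:,:,::-1])
s=observe();print(s)
E
```

```text
top {'fx': 455.5812722735602, 'fy': 455.5812722735602, 'cx': 320.81139669671114, 'cy': 245.90774008900286, 'origin': array([303.63265616, 253.48051224, 985.274834  ]), 'orientation': array([ 0.70976317,  0.05374212, -0.04945077, -0.70064445])}
side {'fx': 509.0807529269578, 'fy': 509.0807529269578, 'cx': 322.17980284188553, 'cy': 246.79902889373957, 'origin': array([ 230.35963869, -547.51273982,  822.25198963]), 'orientation': array([ 0.90447592,  0.40537081, -0.04752868, -0.12385005])}
{'time': 0.1, 'joint_pos': array([-1.35280847,  0.38373263,  0.04378499,  1.59943209, -0.01788609,
        1.16121883, -0.04991794]), 'dq': array([ 0.0004333 , -0.00179411, -0.00161827, -0.00653275,  0.00056302,
       -0.00228405, -0.00078301]), 'effort': array([ 2.96178805e-03, -4.34728897e+01,  1.02949630e+00, -2.50453252e+01,
        1.08919042e-02,  5.48718846e-03,  1.01724495e-05]), 'ee_pos': array([201.58694262, 617.09355344, 252.01821663]), 'ee_rot': array([ 0.57171402, -0.41572496,  0.57303667,  0.41466229]), 'wrist_force': array([-0.72100501, -0.3494042 , -0.11560835]), 'ft_torque': array([-0.0291054, -0.0202896, -0.0453885]), 'opening': 1.0010106659719398}
```

View pics/top0.png

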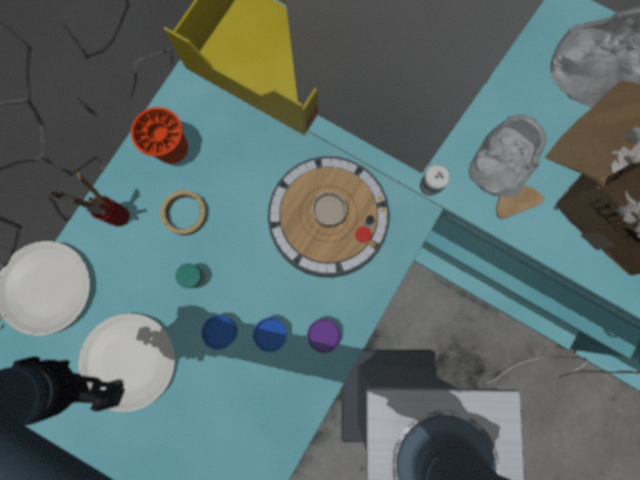

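View pics/side0.png

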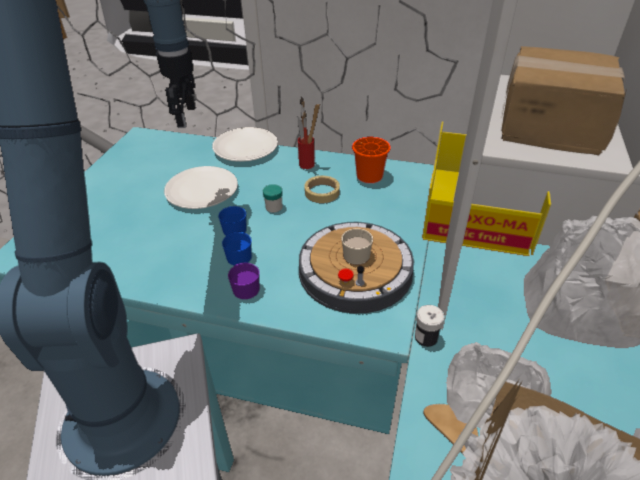

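The top view shows the wheel centre near (330,214), the red plunger near (364,234) and the black post near (370,220). The target slot is near (382,210). I'll take an enlarged crop and write the projection helpers.

```bash
cat > h.py <<'E'
import numpy as np
from scipy.spatial.transform import Rotation as R
from rig import *
def rot(q): return R.from_quat(np.roll(q,-1)).as_matrix()
def px2w(c,u,v,z):
    d=rot(c["orientation"])@np.array([(u-c["cx"])/c["fx"],-(v-c["cy"])/c["fy"],-1])
    o=np.array(c["origin"]);return o+d*(z-o[2])/d[2]
def w2px(c,p):
    q=rot(c["orientation"]).T@(np.array(p)-c["origin"])
    return np.array([c["cx"]-c["fx"]*q[0]/q[2],c["cy"]+c["fy"]*q[1]/q[2]])
E
python3 - <<'E'
import cv2
from h import *
a=cv2.imread("pics/top0.png")[150:280,265:395];b=cv2.imread("pics/side0.png")[215:310,295:420]
a=cv2.resize(a,None,fx=4,fy=4,interpolation=2);b=cv2.resize(b,None,fx=2.2,fy=2.2,interpolation=2)
o=np.zeros((520,800,3),np.uint8);o[:,:520]=a;o[:b.shape[0],520:520+b.shape[1]]=b
cv2.imwrite("pics/crop.png",o)
c=camera_info("top");print("plunger",px2w(c,364,234,70),"post",px2w(c,370,219.5,90),"wheel",px2w(c,329,215,46),"slot",px2w(c,382,210,40))
for n in("top",):
    im=cv2.imread(f"pics/{n}0.png").astype(int);m=(im[...,2]>150)&(im[...,1]<60)&(im[...,0]<60);m[:205]=0;m[:,:300]=0
    v,u=np.nonzero(m);print(u.mean(),v.mean(),len(u),px2w(c,u.mean(),v.mean(),70))
s=observe();print(rot(s["ee_rot"]))
E
```

```text
plunger [463.87159213 172.2846222   70.        ] post [489.98064467 162.0374493   90.        ] wheel [507.73957431 243.76113463  46.        ] slot [521.23712014 131.45252174  40.        ]
362.8970588235294 233.91176470588235 136 [464.02614653 174.53065043  70.        ]
[[-6.31665549e-04 -9.50587781e-01  3.10455266e-01]
 [-2.31480316e-03  3.10455886e-01  9.50584970e-01]
 [-9.99997121e-01 -1.18191053e-04 -2.39652789e-03]]
```

View pics/crop.png

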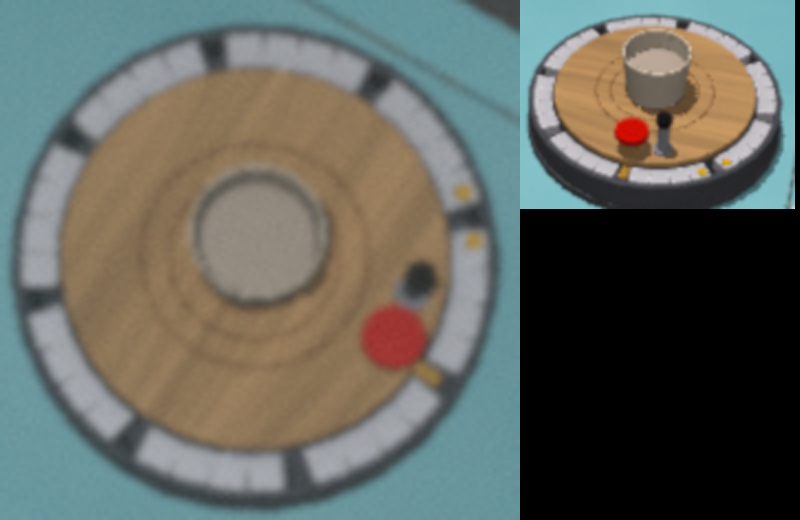

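```bash
cat >> h.py <<'E'
def rows(C,r,angs,z,s=None):
    """tool-frame shift/turn from present pose to circle points, -y along anticlockwise tangent"""
    s=s or observe();M=rot(s["ee_rot"]);p=s["ee_pos"]
    y=-M[:2,1];cur=np.degrees(np.arctan2(y[1],y[0]))
    for a in np.atleast_1d(angs):
        t=np.radians(a);q=np.array([C[0]+r*np.cos(t),C[1]+r*np.sin(t),z])
        print(a,"target",q.round(1),"travel",(M.T@(q-p)).round(1),"turn",round(-((a+90-cur+180)%360-180),1))
E
python3 - <<'E'
from h import *
c=camera_info("top");f=lambda x,y,z:px2w(c,265+(x+.5)/4-.5,150+(y+.5)/4-.5,z)
C=f(254.5,259,40);print("C",C)
for n,p in dict(plunger=f(395,338,70),post=f(419,279,90),slot0=f(440,380,40),slot1=f(466,216,40),opp1=f(40,298,40),opp2=f(378,82,40),o3=f(130,437,40)).items():
    d=(p-C)[:2];print(n,p.round(1),np.hypot(*d).round(1),np.degrees(np.arctan2(d[1],d[0])).round(1))
rows(C,85,[-119],200)
E
```

```text
C [510.37585018 245.30223768  40.        ]
plunger [463.6 173.6  70. ] 85.6 -123.1
post [490.2 163.3  90. ] 84.5 -103.8
slot0 [446.8 147.4  40. ] 116.8 -123.0
slot1 [535.1 133.2  40. ] 114.8 -77.6
opp1 [488.  358.4  40. ] 115.3 101.2
opp2 [608.3 180.   40. ] 117.7 -33.7
o3 [414.7 309.3  40. ] 115.1 146.2
-119 target [469.2 171.  200. ] travel [  52.9 -392.9 -340.9] turn 10.9
```

```bash
python3 -m inch '[{"travel":[5,-38,-33],"turn":1,"grip":0},{"travel":[10,-75,-65],"turn":2,"grip":0},{"travel":[15,-112,-97],"turn":3,"grip":0},{"travel":[20,-150,-130],"turn":4,"grip":0},{"travel":[25,-187,-162],"turn":5,"grip":0},{"travel":[30,-224,-194],"turn":6,"grip":0},{"travel":[35,-261,-226],"turn":7,"grip":0},{"travel":[40,-298,-258],"turn":8,"grip":0},{"travel":[45,-335,-290],"turn":9,"grip":0},{"travel":[50,-370,-320],"turn":10,"grip":0},{"travel":[53,-393,-341],"turn":11,"grip":0},{"travel":[53,-393,-341],"turn":11,"grip":0},{"travel":[53,-393,-341],"turn":11,"grip":0},{"travel":[53,-393,-341],"turn":11,"grip":0}]' 30
python3 - <<'E'
import cv2
from h import *
c=camera_info("wrist");im=grab_frame("wrist");cv2.imwrite("pics/w1.png",im[:,:,::-1])
s=observe();print(s["time"],s["ee_pos"],s["wrist_force"],s["opening"])
t=camera_info("top");C=np.array([510.4,245.3])
a=np.radians(-123.1);P=[*(C+85*np.array([np.cos(a),np.sin(a)])),70];a+=np.radians(20.3);Q=[*(C+85*np.array([np.cos(a),np.sin(a)])),90]
print("pred plunger",w2px(c,P),"post",w2px(c,Q),"tip",w2px(c,s["ee_pos"]+rot(s["ee_rot"])[:,0]*22))
rows(C,85,[-119],120)
E
```

```text
time: 1.5
ee_pos: [468.7, 173.0, 200.0]
ee_rot: [0.609, -0.359, 0.609, 0.359]
wrist_force: [-0.2, 0.4, -0.5]
opening: -0.001
1.55 [468.69055608 173.40036126 200.10885784] [-0.34961704  0.47890525  0.12402638] 0.00058691175208368
pred plunger [320.52514699 227.50374327] post [324.81962992 275.21838736] tip [322.23061078 295.22921781]
-119 target [469.2 171.  120. ] travel [80.1 -1.7 -1.9] turn 0.1
```

View pics/w1.png

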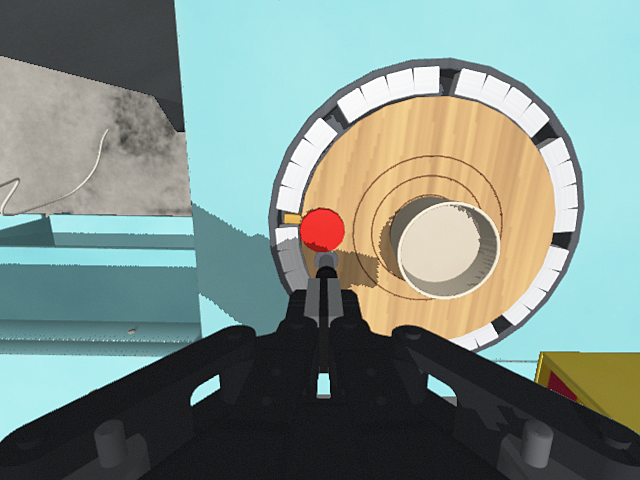

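The wrist view agrees with the prediction: plunger at (322,230), post cap at (327,271). Both are within about 1–2 mm. The jaw direction is radial and the cup is well clear, so I'll descend over the plunger.

```bash
python3 -m inch '[{"travel":[30,1,-1.5],"turn":0,"grip":0},{"travel":[60,1,-1.5],"turn":0,"grip":0},{"travel":[80,1,-1.5],"turn":0,"grip":0},{"travel":[90,1,-1.5],"turn":0,"grip":0},{"travel":[97,1,-1.5],"turn":0,"grip":0},{"travel":[97,1,-1.5],"turn":0,"grip":0}]' 
python3 -m inch '[{"travel":[2,0,0],"turn":0,"grip":0},{"travel":[4,0,0],"turn":0,"grip":0},{"travel":[6,0,0],"turn":0,"grip":0},{"travel":[6,0,0],"turn":0,"grip":0}]'
```

```text
time: 2.15
ee_pos: [467.6, 171.5, 103.0]
ee_rot: [0.609, -0.359, 0.61, 0.359]
wrist_force: [-0.1, -0.0, 0.3]
opening: 0.001
time: 2.55
ee_pos: [468.0, 170.9, 97.4]
ee_rot: [0.61, -0.358, 0.609, 0.358]
wrist_force: [0.4, -0.7, -0.8]
opening: 0.0
```

```bash
python3 -m inch '[{"travel":[3,0,0],"turn":0,"grip":0},{"travel":[6,0,0],"turn":0,"grip":0},{"travel":[9,0,0],"turn":0,"grip":0},{"travel":[9,0,0],"turn":0,"grip":0}]'
python3 -m inch '[{"travel":[2,0,0],"turn":0,"grip":0},{"travel":[4,0,0],"turn":0,"grip":0},{"travel":[4,0,0],"turn":0,"grip":0},{"travel":[4,0,0],"turn":0,"grip":0}]'
python3 -m inch '[{"travel":[2,0,0],"turn":0,"grip":0},{"travel":[4,0,0],"turn":0,"grip":0},{"travel":[4,0,0],"turn":0,"grip":0},{"travel":[4,0,0],"turn":0,"grip":0}]'
```

```text
time: 2.95
ee_pos: [468.1, 171.0, 88.2]
ee_rot: [0.61, -0.358, 0.609, 0.358]
wrist_force: [0.6, 0.3, 3.8]
opening: 0.001
time: 3.35
ee_pos: [468.2, 170.9, 84.4]
ee_rot: [0.61, -0.358, 0.609, 0.358]
wrist_force: [-0.5, -0.7, 4.3]
opening: 0.001
time: 3.75
ee_pos: [468.2, 170.9, 80.4]
ee_rot: [0.61, -0.358, 0.609, 0.358]
wrist_force: [-0.4, 0.1, 5.3]
opening: -0.002
```

```bash
python3 - <<'E'
from h import *
s=observe();print(s["time"],s["ee_pos"],s["wrist_force"])
C=np.array([510.4,245.3]);d=s["ee_pos"][:2]-C
print(np.hypot(*d),np.degrees(np.arctan2(d[1],d[0])))
rows(C,85,[-120,-116,-112,-108,-104,-100,-96,-92,-88,-84,-80,-76,-72,-69],s["ee_pos"][2])
E
```

```text
3.75 [468.22068083 170.93623467  80.39649307] [-0.43688653  0.10107388  5.2570438 ]
85.49306731565456 -119.56201892741625
-120 target [467.9 171.7  80.4] travel [-0.   0.6  0.5] turn 0.9
-116 target [473.1 168.9  80.4] travel [ 0.  -5.3  0.6] turn -3.1
-112 target [478.6 166.5  80.4] travel [  0.  -11.2   1.1] turn -7.1
-108 target [484.1 164.5  80.4] travel [  0.  -17.1   2.1] turn -11.1
-104 target [489.8 162.8  80.4] travel [  0.  -22.8   3.4] turn -15.1
-100 target [495.6 161.6  80.4] travel [  0.  -28.5   5.2] turn -19.1
-96 target [501.5 160.8  80.4] travel [  0.  -34.    7.3] turn -23.1
-92 target [507.4 160.4  80.4] travel [  0.  -39.4   9.8] turn -27.1
-88 target [513.4 160.4  80.4] travel [  0.  -44.6  12.7] turn -31.1
-84 target [519.3 160.8  80.4] travel [  0.  -49.6  15.9] turn -35.1
-80 target [525.2 161.6  80.4] travel [  0.  -54.3  19.5] turn -39.1
-76 target [531.  162.8  80.4] travel [  0.  -58.8  23.4] turn -43.1
-72 target [536.7 164.5  80.4] travel [  0.  -63.   27.6] turn -47.1
-69 target [540.9 165.9  80.4] travel [  0.  -65.9  31. ] turn -50.1
```

Force is 5.3 N, which means the plunger is about 11 mm in. I'll press about 1.3 mm more and follow the arc to roughly 0.5 rad.

```bash
python3 -m inch '[{"travel":[1.3,0,0],"turn":0,"grip":0},{"travel":[1.3,0,0],"turn":0,"grip":0},{"travel":[1.3,-2.5,0.1],"turn":-1,"grip":0},{"travel":[1.3,-5.3,0.3],"turn":-3,"grip":0},{"travel":[1.3,-8.2,0.6],"turn":-5,"grip":0},{"travel":[1.3,-11.2,1.1],"turn":-7,"grip":0},{"travel":[1.3,-14.2,1.6],"turn":-9,"grip":0},{"travel":[1.3,-17.1,2.1],"turn":-11,"grip":0},{"travel":[1.3,-17.1,2.1],"turn":-11,"grip":0}]'
python3 - <<'E'
import cv2
from h import *
s=observe();print(s["wrist_force"],s["ee_pos"])
im=np.hstack([cv2.resize(grab_frame("top")[150:280,265:395,::-1],(400,400),interpolation=2),cv2.resize(grab_frame("side")[215:315,310:410,::-1],(400,400),interpolation=2)])
cv2.imwrite("pics/m1.png",im)
rows(np.array([510.4,245.3]),85,[-108,-104,-100,-96,-92,-88],s["ee_pos"][2])
E
```

```text
time: 4.65
ee_pos: [484.0, 163.6, 79.0]
ee_rot: [0.572, -0.415, 0.573, 0.415]
wrist_force: [-0.2, -1.4, 5.9]
opening: -0.001
[-0.20203518 -1.42077714  5.86291833] [483.98912827 163.60873044  78.99624436]
-108 target [484.1 164.5  79. ] travel [0.  0.1 0.8] turn -0.1
-104 target [489.8 162.8  79. ] travel [ 0.  -5.8  1.1] turn -4.1
-100 target [495.6 161.6  79. ] travel [  0.  -11.7   1.7] turn -8.1
-96 target [501.5 160.8  79. ] travel [  0.  -17.5   2.7] turn -12.1
-92 target [507.4 160.4  79. ] travel [  0.  -23.3   4.2] turn -16.1
-88 target [513.4 160.4  79. ] travel [  0.  -28.9   6. ] turn -20.1
```

View pics/m1.png

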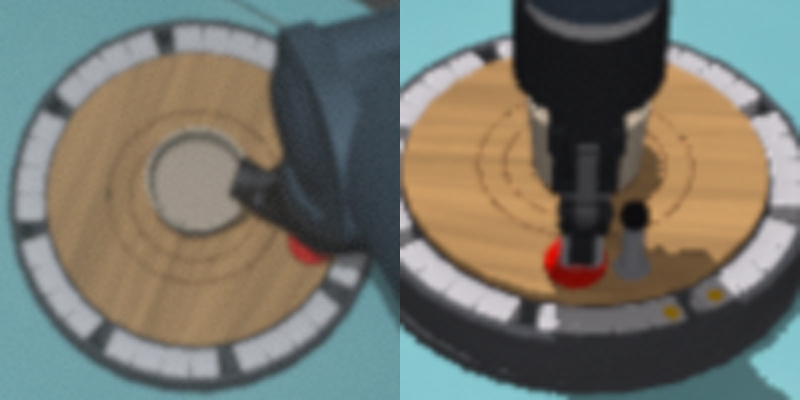

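The wheel is turning. The plunger is in under the finger, the start slot (left, side view at ~(525,310)) is empty, the post is ahead of the finger and the dots are at (672,312) and (716,295). I'll continue to about -92°, then lift off.

```bash
python3 -m inch '[{"travel":[0,-2.9,0.8],"turn":-2,"grip":0},{"travel":[0,-5.8,1.1],"turn":-4,"grip":0},{"travel":[0,-8.8,1.4],"turn":-6,"grip":0},{"travel":[0,-11.7,1.7],"turn":-8,"grip":0},{"travel":[0,-14.6,2.2],"turn":-10,"grip":0},{"travel":[0,-17.5,2.7],"turn":-12,"grip":0},{"travel":[0,-20.4,3.4],"turn":-14,"grip":0},{"travel":[0,-23.3,4.2],"turn":-16,"grip":0},{"travel":[0,-23.3,4.2],"turn":-16,"grip":0}]'
python3 - <<'E'
import cv2
from h import *
s=observe();print(s["wrist_force"],s["ee_pos"])
im=np.hstack([cv2.resize(grab_frame("top")[150:280,265:395,::-1],(400,400),interpolation=2),cv2.resize(grab_frame("side")[215:315,310:410,::-1],(400,400),interpolation=2)])
cv2.imwrite("pics/m2.png",im)
rows(np.array([510.4,245.3]),85,[-92,-88,-84,-80,-76,-72,-69],95)
E
```

```text
time: 5.65
ee_pos: [507.5, 159.1, 78.9]
ee_rot: [0.509, -0.491, 0.51, 0.49]
wrist_force: [-0.2, -2.7, 5.0]
opening: -0.007
[-0.18107451 -2.67797432  5.0488587 ] [507.54944446 159.14894504  78.88044889]
-92 target [507.4 160.4  95. ] travel [-16.1   0.2   1.1] turn -0.2
-88 target [513.4 160.4  95. ] travel [-16.1  -5.8   1.4] turn -4.2
-84 target [519.3 160.8  95. ] travel [-16.1 -11.7   2. ] turn -8.2
-80 target [525.2 161.6  95. ] travel [-16.1 -17.5   3. ] turn -12.2
-76 target [531.  162.8  95. ] travel [-16.1 -23.3   4.5] turn -16.2
-72 target [536.7 164.5  95. ] travel [-16.1 -28.9   6.3] turn -20.2
-69 target [540.9 165.9  95. ] travel [-16.1 -33.    8. ] turn -23.2
```

View pics/m2.png

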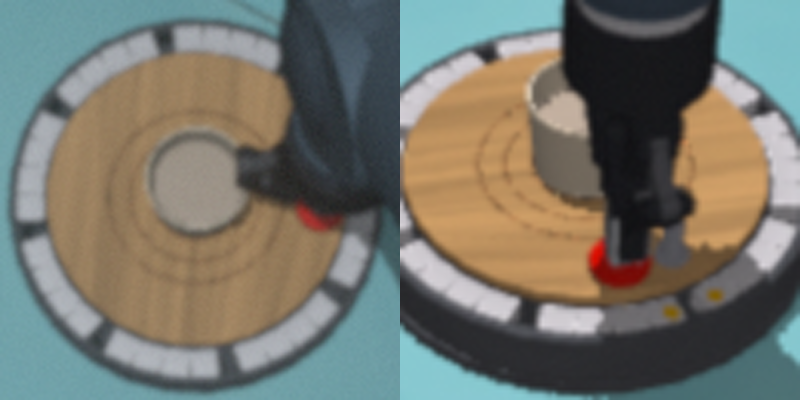

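```bash
python3 -m inch '[{"travel":[-9,0,1],"turn":0,"grip":0},{"travel":[-18,0,1.1],"turn":0,"grip":0},{"travel":[-18,0,1.1],"turn":0,"grip":0},{"travel":[-18,-2.9,1.2],"turn":-2,"grip":0},{"travel":[-18,-5.8,1.4],"turn":-4,"grip":0},{"travel":[-18,-8.8,1.7],"turn":-6,"grip":0},{"travel":[-18,-11.7,2.0],"turn":-8,"grip":0},{"travel":[-18,-14.6,2.5],"turn":-10,"grip":0},{"travel":[-18,-17.5,3],"turn":-12,"grip":0},{"travel":[-18,-20.4,3.7],"turn":-14,"grip":0},{"travel":[-18,-20.4,3.7],"turn":-14,"grip":0}]'
python3 - <<'E'
import cv2
from h import *
s=observe();print(s["wrist_force"],s["ee_pos"])
im=np.hstack([cv2.resize(grab_frame("top")[150:280,265:395,::-1],(400,400),interpolation=2),cv2.resize(grab_frame("side")[215:315,310:410,::-1],(400,400),interpolation=2)])
cv2.imwrite("pics/m3.png",im)
rows(np.array([510.4,245.3]),85,[-78,-76,-74,-72,-70,-68],97)
E
```

```text
time: 6.85
ee_pos: [526.0, 163.9, 96.2]
ee_rot: [0.444, -0.548, 0.447, 0.55]
wrist_force: [-2.9, -0.6, 1.2]
opening: -0.003
[-2.92847925 -0.57536171  1.24401494] [526.00317476 163.90111083  96.19946153]
-78 target [528.1 162.2  97. ] travel [-0.8 -1.6 -2.1] turn -0.1
-76 target [531.  162.8  97. ] travel [-0.8 -4.6 -2.1] turn -2.1
-74 target [533.8 163.6  97. ] travel [-0.8 -7.6 -1.9] turn -4.1
-72 target [536.7 164.5  97. ] travel [ -0.8 -10.5  -1.6] turn -6.1
-70 target [539.5 165.4  97. ] travel [ -0.8 -13.5  -1.3] turn -8.1
-68 target [542.2 166.5  97. ] travel [ -0.8 -16.4  -0.8] turn -10.1
```

View pics/m3.png

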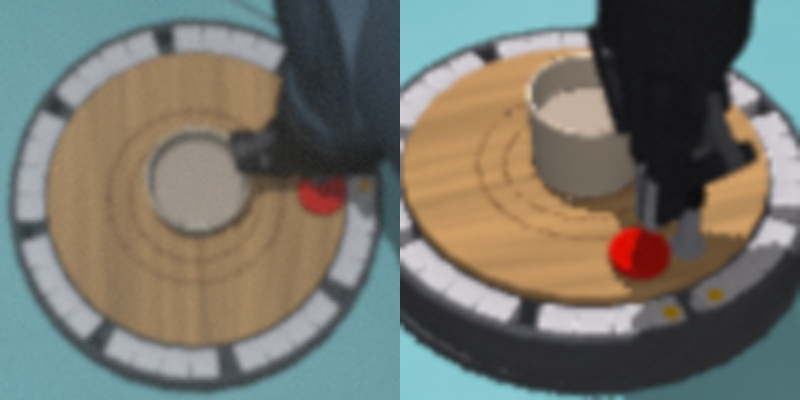

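The plunger is released but still short of the slot. The finger is above it and pushing the post with about 3 N. I'll continue in small steps.

```bash
python3 -m inch '[{"travel":[-0.8,-1.5,-0.8],"turn":-1,"grip":0},{"travel":[-0.8,-3,-1.5],"turn":-1,"grip":0},{"travel":[-0.8,-4.6,-1.5],"turn":-2,"grip":0},{"travel":[-0.8,-6,-1.5],"turn":-3,"grip":0},{"travel":[-0.8,-7.6,-1.5],"turn":-4,"grip":0},{"travel":[-0.8,-7.6,-1.5],"turn":-4,"grip":0}]'
python3 -m inch '[{"travel":[0,-1,0],"turn":-1,"grip":0},{"travel":[0,-2,0.2],"turn":-1.5,"grip":0},{"travel":[0,-2,0.2],"turn":-1.5,"grip":0}]'
python3 - <<'E'
import cv2
from h import *
s=observe();print(s["wrist_force"],s["ee_pos"])
im=np.hstack([cv2.resize(grab_frame("top")[150:280,265:395,::-1],(400,400),interpolation=2),cv2.resize(grab_frame("side")[215:315,310:410,::-1],(400,400),interpolation=2)])
cv2.imwrite("pics/m4.png",im)
rows(np.array([510.4,245.3]),85,[-72,-71,-70,-69],97)
E
```

```text
time: 7.55
ee_pos: [535.9, 164.4, 97.7]
ee_rot: [-0.426, 0.565, -0.426, -0.565]
wrist_force: [-3.0, 1.3, -1.3]
opening: 0.002
time: 7.85
ee_pos: [537.7, 164.8, 97.8]
ee_rot: [-0.419, 0.57, -0.418, -0.57]
wrist_force: [-4.5, 1.6, -1.7]
opening: 0.004
[-4.49661298  1.59420199 -1.67851622] [537.68934622 164.83395199  97.79601543]
-72 target [536.7 164.5  97. ] travel [ 0.8  1.1 -0.1] turn -0.6
-71 target [538.1 164.9  97. ] travel [ 0.8 -0.4 -0. ] turn -1.6
-70 target [539.5 165.4  97. ] travel [ 0.8 -1.9  0. ] turn -2.6
-69 target [540.9 165.9  97. ] travel [ 0.8 -3.4  0.1] turn -3.6
```

View pics/m4.png

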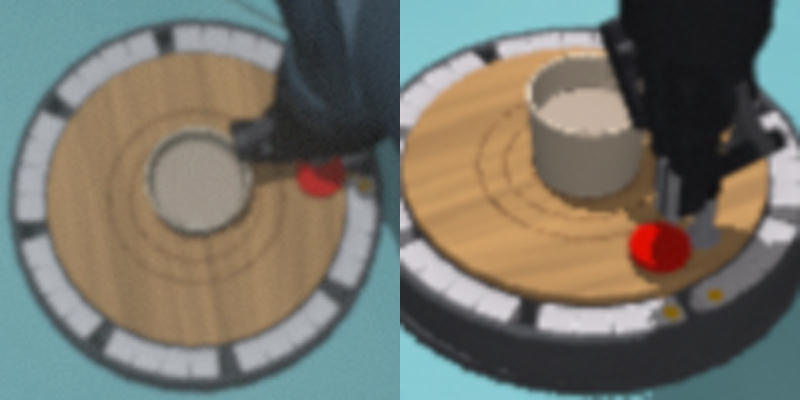

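```bash
cat > chk.py <<'E'
import cv2
from h import *
C=np.array([510.4,245.3])
for n in("top","side"):
    c=camera_info(n);im=grab_frame(n).astype(int);m=(im[...,0]>90)&(im[...,1]<70)&(im[...,2]<70)&(im[...,0]>2.2*im[...,1])
    w=np.zeros_like(m)
    if n=="top": w[195:245,340:395]=1
    else: w[250:300,330:410]=1
    v,u=np.nonzero(m&w);print(n,"red",u.mean().round(1),v.mean().round(1),len(u),u.min(),u.max(),v.min(),v.max())
    for z in(60,70):
        print(z,[(a,w2px(c,[*(C+85*np.array([np.cos(np.radians(a-123.1)),np.sin(np.radians(a-123.1))])),z]).round(1).tolist()) for a in(39,42,45)])
s=observe();print(s["wrist_force"],s["ee_pos"])
E
python3 chk.py
```

```text
top red 368.4 208.0 112 362 375 203 213
60 [(39, [369.1, 208.7]), (42, [368.8, 206.6]), (45, [368.4, 204.5])]
70 [(39, [369.6, 207.6]), (42, [369.3, 205.5]), (45, [368.9, 203.4])]
side red 374.5 276.3 161 367 382 270 282
60 [(39, [371.3, 275.5]), (42, [373.2, 275.0]), (45, [375.1, 274.3])]
70 [(39, [371.6, 272.2]), (42, [373.5, 271.6]), (45, [375.3, 270.9])]
[-3.76711434  0.28517157 -1.91577798] [537.65639294 164.76654468  97.80429503]
```

The plunger is still down, with the wheel at about 40°. I'll nudge further.

```bash
python3 -m inch '[{"travel":[0,-1,0],"turn":-1,"grip":0},{"travel":[0,-2,0.1],"turn":-2,"grip":0},{"travel":[0,-2,0.1],"turn":-2,"grip":0}]'
python3 chk.py | grep -v "^[67]0"
python3 -m inch '[{"travel":[0,-1,0],"turn":-1,"grip":0},{"travel":[0,-2,0.1],"turn":-1,"grip":0},{"travel":[0,-2,0.1],"turn":-1,"grip":0}]'
python3 chk.py | grep -v "^[67]0"
```

```text
time: 8.35
ee_pos: [541.7, 165.6, 98.8]
ee_rot: [-0.41, 0.578, -0.407, -0.576]
wrist_force: [-1.2, 0.4, -1.6]
opening: -0.001
top red 368.8 205.6 102 362 375 201 210
side red 376.2 272.7 147 369 384 267 278
[ 0.47900636 -0.6190166  -0.2901975 ] [541.67311762 165.61155009  98.83982523]
time: 8.75
ee_pos: [541.7, 166.1, 98.1]
ee_rot: [-0.404, 0.581, -0.404, -0.58]
wrist_force: [-1.6, -1.5, 1.1]
opening: -0.001
top red 369.0 205.6 103 362 375 201 210
side red 376.2 272.7 147 369 384 267 278
[-1.44524785 -1.22889688  0.25168613] [541.62252073 166.22630668  97.93567751]
```

The plunger snapped up: the side-view red rose 3.6 px, about 10 mm. The wheel also held still through the second nudge. I'll back off the post and rise clear.

```bash
python3 -m inch '[{"travel":[-1,2,0],"turn":0,"grip":0},{"travel":[-2,5,0],"turn":0,"grip":0},{"travel":[-20,5,0],"turn":0,"grip":0},{"travel":[-55,5,0],"turn":0,"grip":0},{"travel":[-100,5,0],"turn":0,"grip":0},{"travel":[-140,5,0],"turn":0,"grip":0},{"travel":[-160,30,-30],"turn":0,"grip":0},{"travel":[-160,70,-70],"turn":0,"grip":0},{"travel":[-160,110,-110],"turn":0,"grip":0},{"travel":[-160,140,-140],"turn":0,"grip":0},{"travel":[-160,140,-140],"turn":0,"grip":0},{"travel":[-160,140,-140],"turn":0,"grip":0}]'
python3 chk.py
python3 - <<'E'
import cv2
from h import *
im=np.hstack([cv2.resize(grab_frame("top")[130:300,150:410,::-1],(400,262),interpolation=2),cv2.resize(grab_frame("side")[170:350,250:450,::-1],(400,360),interpolation=2)[:262]]) if 0 else None
a=cv2.resize(grab_frame("top")[150:290,150:450,::-1],(800,373),interpolation=2)
b=cv2.resize(grab_frame("side")[225:305,290:440,::-1],(425,227),interpolation=2)
o=np.zeros((600,800,3),np.uint8);o[:373]=a;o[373:,:425]=b;cv2.imwrite("pics/end.png",o)
E
```

```text
time: 10.05
ee_pos: [458.3, -15.3, 258.1]
ee_rot: [-0.405, 0.58, -0.404, -0.58]
wrist_force: [-0.6, -0.0, 0.4]
opening: -0.002
top red 368.8 203.1 169 362 376 196 210
60 [(39, [369.1, 208.7]), (42, [368.8, 206.6]), (45, [368.4, 204.5])]
70 [(39, [369.6, 207.6]), (42, [369.3, 205.5]), (45, [368.9, 203.4])]chk.py:9: RuntimeWarning: Mean of empty slice.
  v,u=np.nonzero(m&w);print(n,"red",u.mean().round(1),v.mean().round(1),len(u),u.min(),u.max(),v.min(),v.max())
  ret = ret.dtype.type(ret / rcount)
Traceback (most recent call last):
  File "chk.py", line 9, in <module>
    v,u=np.nonzero(m&w);print(n,"red",u.mean().round(1),v.mean().round(1),len(u),u.min(),u.max(),v.min(),v.max())
                                                                                 ~~~~~^^
ValueError: zero-size array to reduction operation minimum which has no identity
```

View pics/end.png

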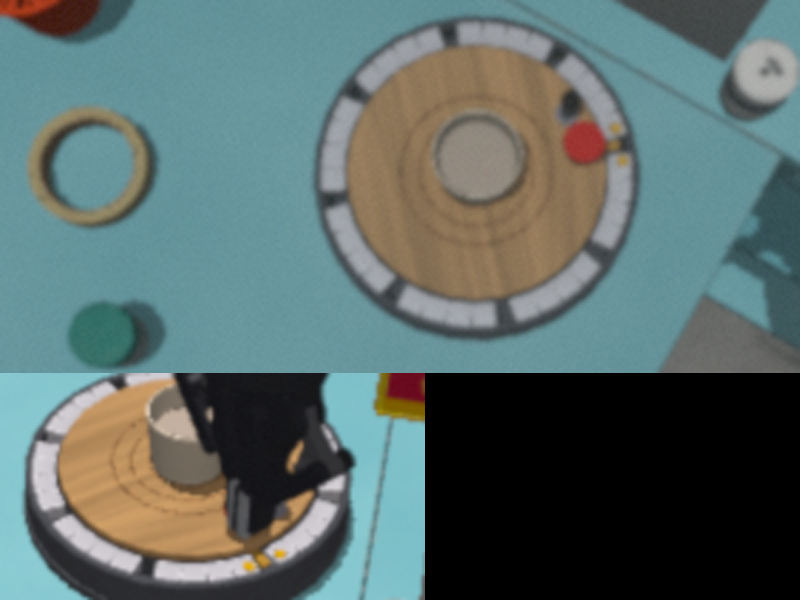

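The tooth sits in the slot between the dots at (614,145) in the crop. The plunger matches 45° fully up, the cup is centred, and the jars and tape are where they were. The gripper is well clear at z ≈ 258 mm.

```bash
python3 -c "
from rig import *
hand_in();print(observe()['time'])"
```

```text
the job is handed in; nothing more can be done
the job is handed in; nothing more can be done
```

The wheel is one slot further round anticlockwise, with the plunger sprung up into the slot between the two yellow dots, and the job is handed in at about 10 s.

**What I did:** I pressed the plunger in about 12 mm with shut fingertips and turned the wheel about 0.48 rad with it held in. Then I lifted off and pushed the post gently until the plunger snapped into the slot, and backed clear of the wheel.

**Last checks:**
- **Slot:** the top view shows the brass tooth between the yellow dots. The plunger's pixel position (368.8, 203.1) matches the prediction for 45° and fully up (368.9, 203.4).
- **Surroundings:** by eye, the cup is centred and upright, and the jars and tape roll have not moved.
- **Robot:** the wrist force is near zero and the gripper is at about 258 mm, touching nothing.

**Check that failed:** after I backed away, the gripper hid the plunger from the side camera, so its final height was not confirmed there. Side readings just before had shown it rise about 10 mm on snapping in, and the wheel then held still under a second push.

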